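# Take the bearing cap off a bicycle pedal of unknown thread hand

## Task

Two bicycle pedals of a pair stand on end in the vise, caps up: unscrew the bearing cap from the pedal next to the glass jar of bearing balls. Like the pair's spindles, one cap has an ordinary and the other a reverse thread and you cannot see which, so try it one way and, if it is tight, the other. Lift it straight off and finish still holding it in the gripper, upright, about a hand's width above its pedal so that the bearing can be greased; leave the other pedal's cap done up and the jar and the funnel standing where they are.

Things in the scene. Friction and masses are not known exactly. Their poses are not given: they have to be found in the camera images.
- vise: grey cast-iron machine vise, fixed to the bench: jaws 180 mm wide and 72 mm high along its y, screw with a T-bar along its -x side (to 196 mm from the origin). Origin on the bench under the middle of the two clamped pedals, which stand at y = +48 and -48 mm in its frame
- pedal_a: one of a pair of aluminium platform pedals, 80 x 26 mm in plan, fixed on end in the vise, spindle down; which of the pair is at which end varies. Origin: middle of the flat shoulder that its cap sits on, 124 mm above the bench; z up, x across the jaws. The shoulder tops a round boss 31 mm across that stands 12 mm above the cage; cage top 112 mm above the bench
- pedal_b: the other pedal of the pair: same shape, same origin and axes; 96 mm from the first, middle to middle, along the vise jaws. On both, a threaded neck 12 mm tall stands under the cap
- cap_a: round knurled aluminium bearing cap, 34 mm across, 18 mm tall, 40 g, done up on pedal_a. Origin: middle of its lower edge; z up. The tight way it stops dead within 5 degrees; the loose way it turns easily (under 0.2 N m), is free of its coarse thread at 42 to 70 degrees (aim for 57; about 72 is the end), then lifts straight off. Not free, it cannot be lifted. Side play about 1 mm
- cap_b: the like cap on pedal_b: same size, origin and behaviour. Of the two caps one has an ordinary thread (loosens anticlockwise seen from above), the other a reverse thread (loosens clockwise); nothing outside tells which. Each starts within 0.06 rad of its pedal's axes
- jar: small open glass jar, 60 mm across and 76 mm tall, with steel bearing balls in the bottom, standing on the bench off one end of the vise; it shows which pedal is meant: the nearer one (115 to 140 mm away, middle to middle; the other is over 210 mm away). Origin: middle of its foot
- funnel: blue plastic funnel, 94 mm across and 108 mm tall, standing mouth down on the bench off the other end of the vise. Origin: middle of its mouth, on the bench
There are look-alikes about, which are no part of the job. What is shaped like the cap_b but blue is not meant. Several things look just like the jar: the one meant starts farthest from the robot's base.

How it is judged:
By the outcome, as a careful person would: the job done as asked, in the order asked, and still so for the second after the job is handed in, while the arm keeps its last pose, push and grip.
It also fails if it takes over 35 s, if anything falls off the work surface, if the arm or the gripper's body presses on something with over 40 N, if the wrist force passes 120 N, or if a joint passes its speed limit or range.

## Robot

A 7-joint arm with a two-finger parallel gripper is mounted at the origin on the work surface. World frame = base frame: x ahead of the robot, y to its left, z up, the work surface at z = 0. Lengths are in m, angles in rad, forces in N, time in s.
With the tool pointing down it reaches from about 0.425 to 0.925 m from the base axis. Payload 6.8 kg.
Tool frame: the origin (TCP) lies on the centre line of the jaws, within the pads' length; the fingertips stand 8 mm ahead of it and the grasp point (between the pads) lies 11 mm behind it (r.finger_overhang is the distance from the TCP to the fingertips, in m); x points along the fingers, z is the direction in which the jaws open and shut, and the axes are right-handed (so a half turn about x gives the same grasp; the last joint's range is limited). The gripper opens to 85 mm and grips with 20 to 120 N. Pads are 22 mm wide; open, the fingers measure 114 mm over their backs; the gripper's body (76 mm by 85 mm) begins 54 mm behind the grasp point. The pads swing forward as they close: fully open they stand 13 mm farther back than shut.
Start: joints at [-1.446, 0.477, 0.022, 1.555, -0.011, 1.109, -0.083], TCP at [0.156, 0.657, 0.239] pointing down, gripper open.
Joint ranges: [-2.96, 2.96], [-0.34, 2.1], [-1.41, 1.46], [0.24, 2.44], [-1.37, 4.51], [0.17, 1.92], [-2.96, 2.96]. Speed limits (rad/s): [2.39, 2.39, 3.14, 3.14, 3.14, 3.14, 3.14].

## Interface

Orientations are given as a rotation vector (axis times angle).
In Python, from bench import r gives the robot as it stands. The module is installed in compiled form; this text tells all that it offers.
- The arm moves only by the tool play_rows, never from a script. Its argument "plan" is a list of rows, each a list of 5 numbers: the opening, from -1 (shut) to 1 (fully open), then the shift along the world's x, y, z in m, then the turn about the world's z in rad. A call has 1 to 10 rows; each row is the pose to reach, as a shift and turn from the pose commanded when the call began; what a row does not reach only later rows make up. A row lasts 1/10 s, in which the tool goes at most 50 mm and 8.59 degrees, less where a joint would pass 70% of its speed; a pose out of reach is approached as far as the arm can. A call with a gripper value outside its range is refused whole. The fingers move at their own pace and stop on an object; "force" is the grip in N (left out, the last holds). Time passes only in rows, so rows that repeat a pose let the fingers close. It gives the time, the measured TCP pose, the force and the opening at its end, in the units of the state.
- r.get_obs(): the state, without advancing time (a new reading comes with each control period).
- r.grab_frame(name): name is "side" or "top" or "wrist"; returns a dict with "pixels" (400x640x3 uint8, blue, green, red), "z_map" (400x640 float32, m along the optical axis (not along the pixel's ray), 0 where there is no reading), "vfov" (degrees; the focal length in pixels is half the picture's height over the tangent of half this angle, whatever the lens; pixels are square), "cx", "cy" (the principal point, pixels), "R" (3x3) and "t" (3): a world point X has camera coordinates R X + t; the wrist camera has in their place "tool_from_camera" (4x4, takes a point from camera to tool coordinates, whose origin is the TCP and whose axes are the tool frame's). Camera axes: x right, y down, z forward; pixel columns grow to the right and rows downward; lengths in m; the calibration is good to about 2 mm. The wrist camera is an equidistant fisheye: a pixel r from the principal point sees the ray r / f radians off the axis. A picture is of the moment at which its call begins: read the wrist's pose just before it.
- r.hand_in(): hands the job in, once; it reports no verdict.
Trained networks look in a picture, given as the dict that the camera call returned (one of the last four; its "shot" number tells which), for a name from the list of things; names that differ only in an ending like _2 or _b are one class to them, and where a whole thing is asked for, a point or a joint stands for the part that bears it (a point fixed in the world has none). Each returns a list of dicts, best first, with "conf" (0 to 1); they miss things now and then, are a little off and sometimes report something else, mostly with a low value. They report only what shows in the picture. A call takes as long as a camera call. They do not tell look-alikes from the thing itself.
- r.outline_of(picture, label): "mask" (400x640 bool, what is visible of it) and "bbox" ([left, top, right, bottom] as shares, 0 to 1, of the picture: columns of its width, rows of its height, round what is visible of it).
- r.pinpoint(picture, label): "position" ([column, row] as shares, 0 to 1, of the picture: columns of its width, rows of its height: a listed point, or the origin of a listed thing).
The state is a dict: "clock": time; "joints": joint angles; "qvel": joint speeds; "tau": joint torques, N m; "tcp_pos": TCP position; "orientation": TCP orientation; "contact_force": force on the tool from outside, world axes, zero at the start; "moment": the same for the moment, N m; "grip_width": finger opening in m.
Only numpy, scipy, OpenCV 4.12 (cv2) and the standard library are available. Lean on these libraries where they do the work, as an engineer would, in place of code of your own. Each camera call takes 0.05 s, during which the arm holds its last target.

## Working session

There is one attempt and no reset: what is moved stays moved. The work goes in short steps, Python scripts to look and compute and a tool call to move; the robot and the scene stay as the last step left them, time stands still between calls to the robot, and variables do not carry over. Pictures are saved under pics/ and viewed, and the job is handed in when it is done.

Besides the shell and the picture viewer there is one more tool, called after "Call:" by a JSON object that holds its "name" and its "arguments". play_rows: Moves the arm, as the interface text tells. Its arguments: {"type":"object","properties":{"plan":{"type":"array","items":{"type":"array","items":{"type":"number"}}},"force":{"type":"number"}},"required":["plan"]}

```bash
mkdir -p pics; cat > h.py <<'E'
import numpy as np, cv2
from bench import r
def px2w(f,u,v,z=None):
    fl=200/np.tan(np.radians(f['vfov'])/2)
    if z is None: z=f['z_map'][int(v),int(u)]
    c=np.array([(u-f['cx'])/fl*z,(v-f['cy'])/fl*z,z])
    return np.array(f['R']).T@(c-np.array(f['t']))
def cloud(f):
    fl=200/np.tan(np.radians(f['vfov'])/2)
    v,u=np.mgrid[0:400,0:640]; z=f['z_map']
    c=np.stack([(u-f['cx'])/fl*z,(v-f['cy'])/fl*z,z],-1)
    P=(c-np.array(f['t']))@np.array(f['R'])
    P[z==0]=np.nan
    return P
E
python3 - <<'E'
from h import *
print(r.get_obs())
for n in ['top','side']:
    f=r.grab_frame(n); cv2.imwrite(f'pics/{n}0.png',f['pixels'])
    P=cloud(f)
    for l in ['cap_a','jar','funnel','pedal_a','vise']:
        for d in r.outline_of(f,l):
            m=d['mask']; p=P[m]; b=d['bbox']
            print(n,l,round(d['conf'],2),np.round([b[0]*640,b[1]*400,b[2]*640,b[3]*400]),np.round(np.nanmedian(p,0),3),'zmax',np.round(np.nanpercentile(p[:,2],95),3))
E
```

```text
{'clock': 0.0, 'joints': array([-1.44608427,  0.4778007 ,  0.02233061,  1.55643957, -0.01154235,
        1.10929159, -0.08312569]), 'qvel': array([-4.07461705e-04,  1.53851023e-05, -9.05712994e-04, -6.03185251e-04,
        2.76096903e-04, -2.06710947e-04, -2.31292458e-04]), 'tau': array([ 1.16585703e-03, -5.96456087e+01,  1.60751615e+00, -2.81200129e+01,
        1.24338051e-02,  9.18196019e-03,  1.05726917e-05]), 'tcp_pos': array([0.15559623, 0.65623524, 0.23833013]), 'orientation': array([-1.037195  ,  1.31177882,  1.03519842]), 'contact_force': array([ 0.57530629,  0.8501305 , -0.41665733]), 'moment': array([-0.00768699, -0.03708458,  0.01216113]), 'grip_width': 0.08541805582171576}
top cap_a 0.77 [199. 223. 215. 241.] [0.546 0.302 0.019] zmax 0.021
top cap_a 0.75 [298. 136. 317. 150.] [0.747 0.078 0.019] zmax 0.022
top cap_a 0.51 [257. 195. 274. 218.] [0.593 0.151 0.143] zmax 0.145
top cap_a 0.47 [306. 209. 324. 227.] [0.57  0.057 0.143] zmax 0.146
top jar 0.86 [206. 175. 236. 206.] [0.64  0.271 0.038] zmax 0.077
top jar 0.76 [182. 256. 221. 286.] [0.462 0.303 0.04 ] zmax 0.077
to
[... 408 characters left out ...]
 0.018
side cap_a 0.67 [325. 170. 339. 187.] [0.57  0.069 0.139] zmax 0.142
side cap_a 0.64 [304. 198. 327. 223.] [0.592 0.161 0.139] zmax 0.142
side jar 0.91 [253. 271. 289. 329.] [0.639 0.288 0.047] zmax 0.074
side jar 0.7 [359. 296. 406. 358.] [0.463 0.32  0.047] zmax 0.074
side jar 0.5 [348. 154. 380. 211.] [ 0.526 -0.05   0.036] zmax 0.096
side funnel 0.87 [345. 154. 381. 214.] [ 0.526 -0.051  0.036] zmax 0.096
side pedal_a 0.57 [296. 204. 329. 263.] [0.594 0.178 0.091] zmax 0.115
side pedal_a 0.56 [320. 180. 346. 223.] [0.567 0.073 0.101] zmax 0.118
side pedal_a 0.39 [327. 170. 343. 190.] [0.57  0.067 0.137] zmax 0.142
side vise 0.57 [261. 188. 439. 296.] [0.529 0.162 0.045] zmax 0.071
```

```bash
python3 - <<'E'
import cv2
for n,(x0,y0,x1,y1) in {'top':(160,100,440,320),'side':(200,130,460,370)}.items():
    i=cv2.imread(f'pics/{n}0.png'); cv2.imwrite(f'pics/{n}0c.png',cv2.resize(i[y0:y1,x0:x1],None,fx=2.5,fy=2.5,interpolation=cv2.INTER_CUBIC))
E
```

```text
(no output)
```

View pics/top0.png

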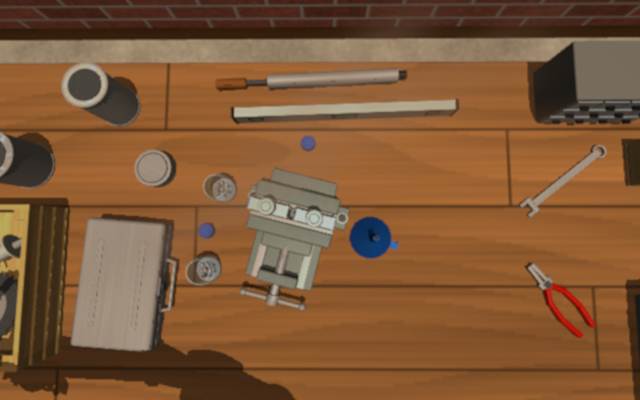

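View pics/top0c.png

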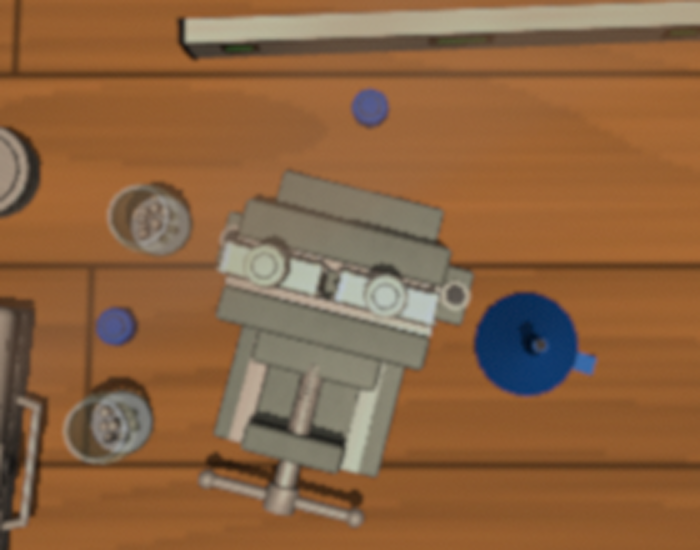

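View pics/side0c.png

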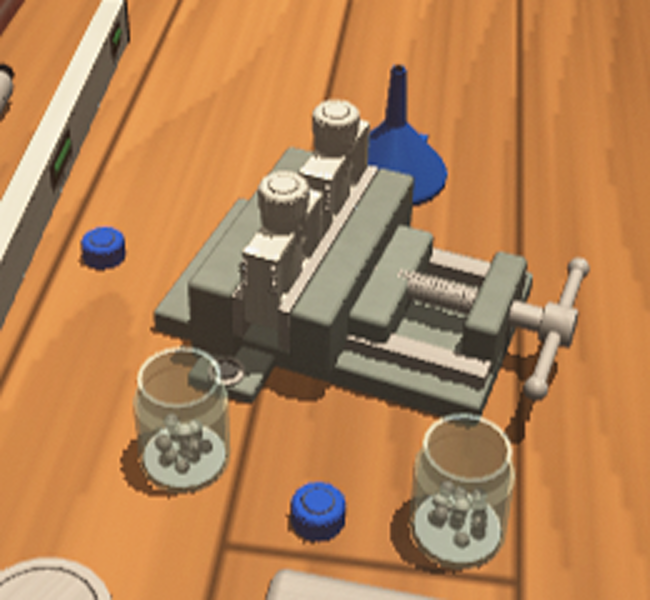

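The meant jar is the one at about (0.64, 0.275), which is farther from the base than the one at (0.46, 0.31). The pedal beside it is the left one, with its cap at about (0.592, 0.152) and its top at about z 0.142. Next I'll refine the cap centre and check the path for obstacles.

```bash
python3 - <<'E'
from h import *
from scipy.spatial.transform import Rotation as Ro
o=r.get_obs(); print('tool axes',np.round(Ro.from_rotvec(o['orientation']).as_matrix(),3), r.finger_overhang)
for n in ['top','side']:
    f=r.grab_frame(n); P=cloud(f)
    for l in ['cap_a']:
        for d in r.pinpoint(f,l): 
            u,v=d['position'][0]*640,d['position'][1]*400
            # intersect at z=0.124
            a=px2w(f,u,v,0.5);b=px2w(f,u,v,1.0); s=(0.124-a[2])/(b[2]-a[2]); print(n,round(d['conf'],2),round(u,1),round(v,1),np.round(a+s*(b-a),4))
    for c in [(0.592,0.153),(0.57,0.058)]:
        m=(np.abs(P[...,0]-c[0])<.03)&(np.abs(P[...,1]-c[1])<.03)&(P[...,2]>.137)
        q=P[m]; (cx,cy),rad=cv2.minEnclosingCircle(q[:,:2].astype(np.float32))
        print(n,m.sum(),'mean',q.mean(0).round(4),'circ',round(cx,4),round(cy,4),round(rad,4), 'mid',(q.min(0)+q.max(0))/2)
    # path heights
    a=np.array([.156,.656]);b=np.array([.592,.152]);d=(b-a)/np.linalg.norm(b-a)
    w=P[...,:2]-a; s=w@d; t=np.abs(w@np.array([-d[1],d[0]]))
    for s0 in np.arange(-.05,.72,.05):
        mm=(s>s0)&(s<s0+.05)&(t<.09)
        if mm.any(): print(round(s0,2),mm.sum(),np.nanmax(P[...,2][mm]).round(3),end=' | ')
    print()
f=r.grab_frame('wrist'); cv2.imwrite('pics/w0.png',f['pixels'])
E
```

```text
tool axes [[ 0.    -0.973  0.231]
 [ 0.     0.231  0.973]
 [-1.    -0.     0.   ]] 0.008
top 0.71 207.2 227.7 [0.5522 0.2671 0.124 ]
top 0.62 307.4 146.5 [0.7136 0.0714 0.124 ]
top 0.59 313.2 217.7 [0.5717 0.0594 0.124 ]
top 0.51 268.2 206.7 [0.5934 0.1479 0.124 ]
top 0.18 297.9 212.2 [0.5825 0.0894 0.124 ]
top 238 mean [0.5929 0.151  0.1427] circ 0.5929 0.1514 0.0172 mid [0.59266139 0.15077046 0.14225244]
top 234 mean [0.5694 0.0584 0.1429] circ 0.5695 0.0583 0.017 mid [0.56956371 0.05823826 0.14226923]
-0.05 424 0.005 | 0.0 874 0.006 | 0.05 1268 0.123 | 0.1 2139 0.124 | 0.15 1452 0.063 | 0.2 1711 0.063 | 0.25 2077 0.063 | 0.3 2333 0.064 | 0.35 2257 0.063 | 0.4 1946 0.081 | 0.45 1880 0.08 | 0.5 1717 0.05 | 0.55 1723 0.072 | 0.6 1657 0.115 | 0.65 1840 0.147 | 0.7 1763 0.146 | 
side 0.85 312.5 212.4 [0.5943 0.1536 0.124 ]
side 0.84 323.8 341.3 [0.5405 0.4095 0.124 ]
side 0.81 336.1 181.7 [0.5659 0.0572 0.124 ]
side 0.7 238.7 228.7 [0.704  0.2133 0.124 ]
side 207 mean [0.5934 0.1546 0.1401] circ 0.5934 0.1527 0.0171 mid [0.59348262 0.15265064 0.14041827]
side 155 mean [0.5703 0.0617 0.1402] circ 0.5705 0.0601 0.0171 mid [0.57085178 0.05942809 0.13990027]
0.25 126 0.059 | 0.3 1322 0.059 | 0.35 2657 0.06 | 0.4 3019 0.077 | 0.45 2986 0.077 | 0.5 2125 0.058 | 0.55 2871 0.062 | 0.6 3725 0.113 | 0.65 2753 0.144 | 0.7 1331 0.143 |
```

Call:
{"name": "play_rows", "arguments": {"plan": [[1,0.03,-0.035,0,0],[1,0.061,-0.07,0,0],[1,0.092,-0.106,0,0],[1,0.123,-0.142,0,0],[1,0.154,-0.178,0,0],[1,0.185,-0.213,0,0],[1,0.216,-0.249,0,0],[1,0.247,-0.285,0,0],[1,0.278,-0.32,0,0],[1,0.309,-0.356,0,0]], "force": 40}}

```text
clock: 1.85
tcp_pos: [0.4658, 0.2994, 0.2397]
orientation: [-1.036, 1.309, 1.036]
contact_force: [1.0, 0.3, 0.5]
grip_width: 0.0853
```

Call:
{"name": "play_rows", "arguments": {"plan": [[1,0.03,-0.035,0,0],[1,0.06,-0.07,0,0],[1,0.09,-0.105,0,0],[1,0.115,-0.134,0,0],[1,0.128,-0.148,0,0],[1,0.128,-0.148,-0.02,0],[1,0.128,-0.148,-0.03,0],[1,0.128,-0.148,-0.03,0]]}}

```text
clock: 2.65
tcp_pos: [0.5913, 0.1531, 0.2075]
orientation: [-1.036, 1.313, 1.038]
contact_force: [-1.4, -0.1, -0.6]
grip_width: 0.0857
```

```bash
python3 - <<'E'
from h import *
from scipy.spatial.transform import Rotation as Ro
o=r.get_obs(); print(o['clock'],o['tcp_pos'],o['joints'].round(3),o['contact_force'])
R=Ro.from_rotvec(o['orientation']).as_matrix(); print(R.round(3))
f=r.grab_frame('wrist'); cv2.imwrite('pics/w1.png',f['pixels'])
fl=200/np.tan(np.radians(f['vfov'])/2)
T=np.array(f['tool_from_camera']); print(T.round(3))
v,u=np.mgrid[0:400,0:640].astype(float); dx=u-f['cx'];dy=v-f['cy'];rr=np.hypot(dx,dy)+1e-9;th=rr/fl
z=f['z_map'].astype(float); k=np.tan(th)*z/rr
C=np.stack([dx*k,dy*k,z],-1); W=(C@T[:3,:3].T+T[:3,3])@R.T+o['tcp_pos']
W[(z==0)|(th>1.4)]=np.nan
for c in [(0.593,0.152),(0.57,0.059)]:
    m=(np.abs(W[...,0]-c[0])<.03)&(np.abs(W[...,1]-c[1])<.03)&(W[...,2]>.137)&(W[...,2]<.15)
    q=W[m]; 
    if len(q)<20: print(len(q)); continue
    (cx,cy),rad=cv2.minEnclosingCircle(q[:,:2].astype(np.float32)); print(m.sum(),q.mean(0).round(4),round(cx,4),round(cy,4),round(rad,4))
for d in r.pinpoint(f,'cap_a'): print(d['conf'],np.array(d['position'])*[640,400])
E
```

```text
2.65 [0.59125199 0.15311058 0.20754369] [-0.555  0.411  0.262  1.76  -0.125  0.991  1.095] [-1.44973935 -0.05613303 -0.57099607]
[[-0.004 -0.973  0.23 ]
 [-0.001  0.23   0.973]
 [-1.     0.003 -0.002]]
[[-0.    -0.314  0.949 -0.135]
 [-0.    -0.949 -0.314  0.08 ]
 [ 1.    -0.     0.    -0.001]
 [ 0.     0.     0.     1.   ]]
1644 [0.5932 0.1504 0.1426] 0.5948 0.1501 0.0174
1355 [0.5702 0.0592 0.1424] 0.571 0.0571 0.0176
0.96 [442.624 107.   ]
0.8 [198.08 211.6 ]
0.67 [292.48 293.52]
0.59 [315.904 211.2  ]
```

View pics/w1.png

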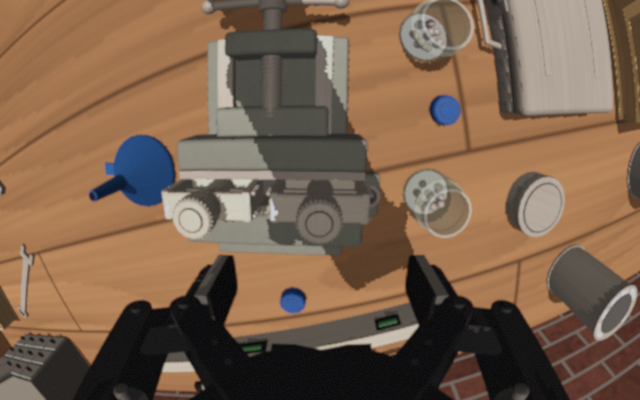

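The view shows the gripper centred over the target cap at pixel (320, 220), with the neighbouring cap at (195, 215) clear of the fingers. All three cameras agree on (0.5935, 0.151). I'll descend and grip.

Call:
{"name": "play_rows", "arguments": {"plan": [[1,0.001,-0.001,-0.03,0],[1,0.001,-0.001,-0.055,0],[1,0.001,-0.001,-0.072,0],[1,0.001,-0.001,-0.081,0],[1,0.001,-0.001,-0.081,0],[-1,0.001,-0.001,-0.081,0],[-1,0.001,-0.001,-0.081,0],[-1,0.001,-0.001,-0.081,0],[-1,0.001,-0.001,-0.081,0],[-1,0.001,-0.001,-0.081,0]], "force": 50}}

```text
clock: 3.75
tcp_pos: [0.5943, 0.1512, 0.1295]
orientation: [-1.036, 1.31, 1.035]
contact_force: [-1.1, -1.9, 6.6]
grip_width: 0.033
```

Call:
{"name": "play_rows", "arguments": {"plan": [[-1,0,0,0,0],[-1,0,0,0,0],[-1,0,0,0,0]]}}

```text
clock: 4.05
tcp_pos: [0.5943, 0.1512, 0.1294]
orientation: [-1.036, 1.31, 1.035]
contact_force: [-1.4, -1.9, 5.1]
grip_width: 0.0326
```

```bash
python3 - <<'E'
from h import *
o=r.get_obs(); print({k:np.round(o[k],4) for k in ['clock','tcp_pos','orientation','contact_force','moment','grip_width','joints']})
f=r.grab_frame('wrist'); cv2.imwrite('pics/w2.png',f['pixels'])
f=r.grab_frame('side'); cv2.imwrite('pics/s2.png',cv2.resize(f['pixels'][100:300,200:440],None,fx=3,fy=3))
E
```

```text
{'clock': np.float64(4.05), 'tcp_pos': array([0.5943, 0.1512, 0.1294]), 'orientation': array([-1.0361,  1.3097,  1.0347]), 'contact_force': array([-1.364 , -1.8806,  5.1113]), 'moment': array([-0.4672,  0.3604,  0.0657]), 'grip_width': np.float64(0.0326), 'joints': array([-0.5318,  0.5046,  0.2414,  1.8186, -0.1558,  0.8357,  1.1226])}
```

View pics/s2.png

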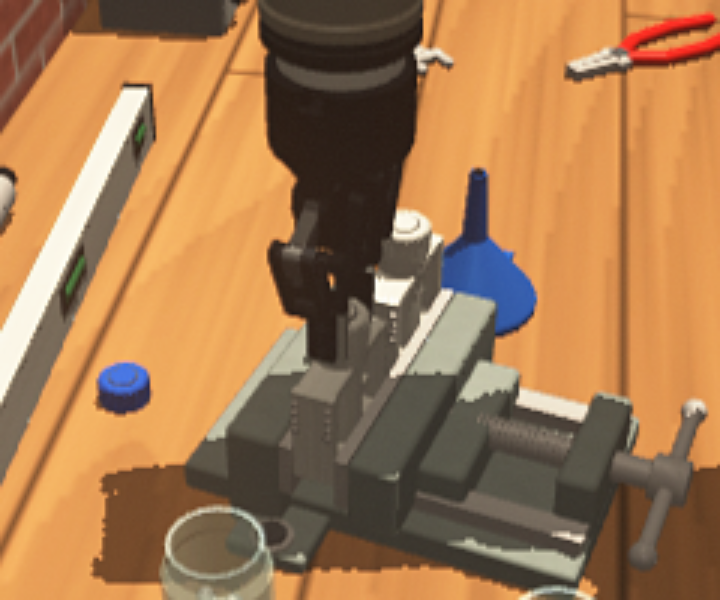

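View pics/w2.png

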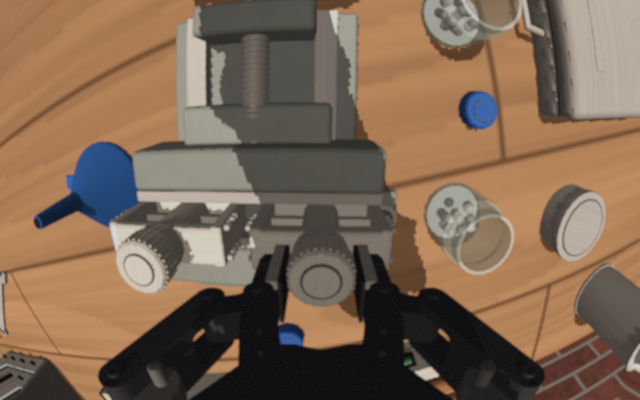

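The cap is between the pads with a width of about 33 mm. I'll try anticlockwise gently first.

Call:
{"name": "play_rows", "arguments": {"plan": [[-1,0,0,0,0.03],[-1,0,0,0,0.06],[-1,0,0,0,0.09],[-1,0,0,0,0.12],[-1,0,0,0,0.12]]}}

```text
clock: 4.65
tcp_pos: [0.5942, 0.1509, 0.1295]
orientation: [-1.125, 1.26, 1.124]
contact_force: [-1.9, -1.6, 7.1]
grip_width: 0.0328
```

```bash
cat > s.py <<'E'
from h import *
from scipy.spatial.transform import Rotation as Ro
o=r.get_obs(); print({k:np.round(o[k],4) for k in ['clock','tcp_pos','contact_force','moment','grip_width']})
R=Ro.from_rotvec(o['orientation']).as_matrix(); print('jaw yaw',np.arctan2(R[1,2],R[0,2]),'q7',o['joints'][6],'tau',o['tau'].round(3))
E
python3 s.py
```

```text
{'clock': np.float64(4.65), 'tcp_pos': array([0.5942, 0.1509, 0.1295]), 'contact_force': array([-1.9478, -1.6483,  7.1431]), 'moment': array([-0.5475,  0.4616, -0.3358]), 'grip_width': np.float64(0.0328)}
jaw yaw 1.456770514758261 q7 1.225220783319149 tau [ -1.229 -51.577   2.771 -22.596  -0.162  -0.806   0.56 ]
```

Call:
{"name": "play_rows", "arguments": {"plan": [[-1,0,0,0,0.02],[-1,0,0,0,0.04],[-1,0,0,0,0.04]]}}

```text
clock: 4.95
tcp_pos: [0.5942, 0.1509, 0.1295]
orientation: [-1.154, 1.243, 1.153]
contact_force: [-1.7, -2.0, 6.3]
grip_width: 0.0331
```

```bash
python3 s.py
```

```text
{'clock': np.float64(4.95), 'tcp_pos': array([0.5942, 0.1509, 0.1295]), 'contact_force': array([-1.6744, -2.0201,  6.3127]), 'moment': array([-0.5322,  0.4479, -0.5886]), 'grip_width': np.float64(0.0331)}
jaw yaw 1.4958202814738415 q7 1.2588079863580897 tau [-1.4130e+00 -5.1601e+01  2.5290e+00 -2.2641e+01  1.4000e-02 -8.2500e-01
  7.2100e-01]
```

The torque has risen to about 0.65 N m, so anticlockwise is tight. I'll go clockwise.

Call:
{"name": "play_rows", "arguments": {"plan": [[-1,0,0,0,-0.06],[-1,0,0,0,-0.12],[-1,0,0,0,-0.18],[-1,0,0,0,-0.24],[-1,0,0,0,-0.3],[-1,0,0,0,-0.3]]}}

```text
clock: 5.55
tcp_pos: [0.5945, 0.1511, 0.1295]
orientation: [-0.929, 1.362, 0.927]
contact_force: [-1.2, -1.6, 4.9]
grip_width: 0.0328
```

```bash
python3 s.py
```

```text
{'clock': np.float64(5.55), 'tcp_pos': array([0.5945, 0.1511, 0.1295]), 'contact_force': array([-1.2189, -1.6047,  4.8818]), 'moment': array([-0.5617,  0.2775, -0.0923]), 'grip_width': np.float64(0.0328)}
jaw yaw 1.1957162212988175 q7 1.0018452755186928 tau [ -1.23  -51.489   4.042 -22.077  -0.509  -0.465  -0.418]
```

Call:
{"name": "play_rows", "arguments": {"plan": [[-1,0,0,0,-0.05],[-1,0,0,0,-0.1],[-1,0,0,0,-0.15],[-1,0,0,0,-0.2],[-1,0,0,0,-0.25],[-1,0,0,0,-0.3],[-1,0,0,0,-0.35],[-1,0,0,0,-0.4],[-1,0,0,0,-0.4]]}}

```text
clock: 6.45
tcp_pos: [0.5946, 0.1514, 0.1295]
orientation: [-0.623, 1.478, 0.622]
contact_force: [0.8, -0.9, 5.9]
grip_width: 0.0325
```

```bash
python3 s.py
```

```text
{'clock': np.float64(6.45), 'tcp_pos': array([0.5946, 0.1514, 0.1295]), 'contact_force': array([ 0.8204, -0.8788,  5.9461]), 'moment': array([-0.3874,  0.058 , -0.0026]), 'grip_width': np.float64(0.0325)}
jaw yaw 0.7962590700631788 q7 0.6632078423272141 tau [ -0.926 -50.982   5.704 -21.592  -0.42   -0.265  -0.366]
```

Call:
{"name": "play_rows", "arguments": {"plan": [[-1,0,0,0,-0.06],[-1,0,0,0,-0.12],[-1,0,0,0,-0.18],[-1,0,0,0,-0.24],[-1,0,0,0,-0.3],[-1,0,0,0,-0.36],[-1,0,0,0,-0.41],[-1,0,0,0,-0.41]]}}

```text
clock: 7.25
tcp_pos: [0.5948, 0.1517, 0.1295]
orientation: [-0.303, 1.547, 0.303]
contact_force: [0.0, -1.3, 5.7]
grip_width: 0.0328
```

```bash
python3 s.py
```

```text
{'clock': np.float64(7.25), 'tcp_pos': array([0.5948, 0.1517, 0.1295]), 'contact_force': array([ 0.0406, -1.3394,  5.7376]), 'moment': array([-0.2673,  0.0058, -0.0353]), 'grip_width': np.float64(0.0328)}
jaw yaw 0.38652710011129476 q7 0.31929318491939435 tau [-7.6500e-01 -5.0252e+01  7.3830e+00 -2.0829e+01 -3.2100e-01  5.0000e-03
 -3.7500e-01]
```

It turned 54° clockwise with negligible torque. I'll test the lift a few millimetres.

Call:
{"name": "play_rows", "arguments": {"plan": [[-1,0,0,0.002,0],[-1,0,0,0.004,0],[-1,0,0,0.006,0],[-1,0,0,0.006,0]]}}

```text
clock: 7.65
tcp_pos: [0.5939, 0.1519, 0.1346]
orientation: [-0.304, 1.549, 0.305]
contact_force: [1.5, -0.0, -0.1]
grip_width: 0.0324
```

```bash
python3 s.py
```

```text
{'clock': np.float64(7.65), 'tcp_pos': array([0.5939, 0.1519, 0.1346]), 'contact_force': array([ 1.5456, -0.0046, -0.0573]), 'moment': array([-0.0517, -0.134 ,  0.0324]), 'grip_width': np.float64(0.0324)}
jaw yaw 0.38817191708070703 q7 0.31652392409395463 tau [-1.8600e-01 -5.2612e+01  8.2130e+00 -2.2110e+01 -9.0000e-03  2.9800e-01
 -1.5000e-02]
```

Call:
{"name": "play_rows", "arguments": {"plan": [[-1,0,0,0.005,0],[-1,0,0,0.012,0],[-1,0,0,0.022,0],[-1,0,0,0.034,0],[-1,0,0,0.048,0],[-1,0,0,0.062,0],[-1,0,0,0.076,0],[-1,0,0,0.084,0],[-1,0,0,0.089,0],[-1,0,0,0.089,0]]}}

```text
clock: 8.65
tcp_pos: [0.594, 0.1519, 0.224]
orientation: [-0.304, 1.548, 0.305]
contact_force: [-0.7, 0.5, -0.1]
grip_width: 0.0323
```

Call:
{"name": "play_rows", "arguments": {"plan": [[-1,0,0,0,0],[-1,0,0,0,0],[-1,0,0,0,0]]}}

```text
clock: 8.95
tcp_pos: [0.5934, 0.1517, 0.2227]
orientation: [-0.305, 1.55, 0.304]
contact_force: [-0.4, -0.3, -0.1]
grip_width: 0.0327
```

```bash
python3 s.py; python3 - <<'E'
from h import *
f=r.grab_frame('wrist'); cv2.imwrite('pics/w3.png',f['pixels'])
f=r.grab_frame('side'); cv2.imwrite('pics/s3.png',cv2.resize(f['pixels'][100:300,200:440],None,fx=3,fy=3)); P=cloud(f)
for l in ['cap_a','jar','funnel']:
    for d in r.outline_of(f,l): p=P[d['mask']]; print(l,round(d['conf'],2),np.round(np.nanmedian(p,0),3),np.nanpercentile(p[:,2],[5,95]).round(3))
E
```

```text
{'clock': np.float64(8.95), 'tcp_pos': array([0.5934, 0.1517, 0.2227]), 'contact_force': array([-0.4235, -0.3162, -0.1266]), 'moment': array([-0.0277,  0.0353, -0.0609]), 'grip_width': np.float64(0.0327)}
jaw yaw 0.38797064173143003 q7 0.2626397513978196 tau [-8.0000e-03 -4.9236e+01  7.5940e+00 -2.6192e+01  1.3000e-02  6.0000e-03
  0.0000e+00]
cap_a 0.82 [0.746 0.085 0.015] [0.002 0.018]
cap_a 0.61 [0.569 0.068 0.138] [0.119 0.142]
cap_a 0.58 [0.548 0.312 0.016] [0.001 0.019]
cap_a 0.56 [0.591 0.163 0.232] [0.218 0.235]
jar 0.89 [0.463 0.32  0.047] [0.008 0.074]
jar 0.68 [0.639 0.288 0.047] [0.006 0.074]
funnel 0.9 [ 0.525 -0.05   0.036] [0.007 0.093]
```

View pics/s3.png

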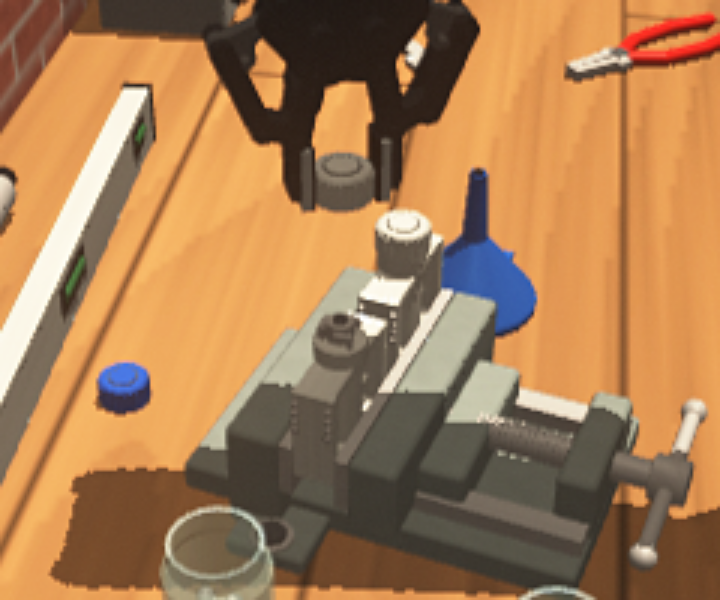

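View pics/w3.png

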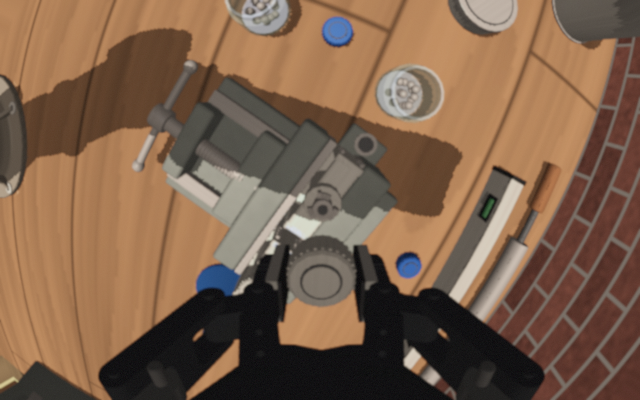

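The side view shows the cap level in the jaws at (345, 180), the bare threaded neck at (340, 325), and the other cap still on at (403, 228). The cap's lower edge is at about z 0.218, roughly 93 mm above the shoulder. The jar and funnel have not moved, so I'm handing in.

```bash
python3 -c "
from bench import r
print(r.hand_in()); o=r.get_obs(); print(o['clock'],o['tcp_pos'],o['grip_width'])"
```

```text
the job is handed in; nothing more can be done
None
the job is handed in; nothing more can be done
```

I unscrewed the cap from the pedal next to the jar farthest from the base, lifted it straight off, and handed the job in with the cap still in the gripper. It has the reverse thread: anticlockwise was tight, with torque rising to about 0.65 N m, so I turned it clockwise about 54° and it came free easily.

- **Cap:** the last pictures showed it level in the gripper, with its lower edge about 93 mm above the pedal's shoulder and the threaded neck bare below it.
- **Other things:** the other pedal's cap was still on, and the jar and funnel measured in the same places as before, within about 3 mm.
- **Limits:** the robot clock read about 9 s of the 35 s allowed, and the wrist force readings I took stayed at about 7 N or less.

The gripper read about 32.7 mm on the 34 mm cap; the cap looked fully held in the pictures. No check failed. After hand-in the robot gave no further readings, so I have no check later than those pictures.

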